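# Fit the missing stop peg and set the panel against the pegs

### The job

Take the tall plain stop peg (the one without a disc) from the holder, feel for the hidden hole in the floor of the square black recess in the tilted pouring board, and seat the peg fully home there. Then slide the panel down the board, without lifting it off, until its lower edge rests against both pegs. Leave the other pegs, the bottles and the cups where they stand.

Things in the scene. Friction and masses are not known exactly. Their poses are not given: they have to be found in the camera images.
- board: Tilted pouring board of pale wood on four legs, 300 mm up the slope, 260 mm wide, fixed; its face is tilted 28 degrees from level, facing up and towards the robot. Origin: centre of the face, about 105 mm above the table. x points up the slope (away from the robot), y across it to the left, z straight out of the face.
- board_recess (a point): Centre of the square recess (34 mm wide, 5 mm deep, hard flat black floor) in the board's face near its lower right corner, at face level; board frame -90, -55, 0 mm. In the floor is a round blind hole, 13.5 mm wide, 25 mm deep, square to the face; its centre is up to 5 mm off the recess centre along x and along y, never the same, too dark to see: feel for it. Axes as board.
- board_peg (a point): The other stop peg, fixed in the board's lower left (board frame -90, +55 mm): a 20 mm round wooden post, 55 mm high above the face. This point is on its axis, 14 mm above the face. Axes as the board's.
- peg_mid (a point): Centre of the wooden stop peg, 82 mm long, 30 g, upright in the holder: shank 12 mm across and 22 mm long with a tapered foot, then a shoulder and a plain straight body 20 mm across, 60 mm long. On its axis, 41 mm above the foot, 19 mm above the shoulder; z from foot to top. Fully home, the shoulder is on the recess floor and this point 14 mm above the board's face.
- panel_mid (a point): Centre of the wooden panel lying on the board up the slope from the pegs: 100 mm (x, up the slope) by 150 mm (y) by 12 mm thick, 130 g; z out of its upper side. Non-slip feet: it stays where it is left and slides when pushed (about 1 N). Its lower edge, 50 mm from this point on the -x side, starts 25 to 65 mm from the pegs, a little askew.
- holder: The dark wooden peg holder, 160 mm (x) by 60 mm (y) by 40 mm high, fixed on the table; origin under its centre. Three pegs stand 50 mm apart in a row along its x, each with its shoulder on the top of the holder, so that 22 mm of shank must be lifted out; the order varies. Only the 20 mm body of each peg stands above the top.
- short_peg_mid (a point): A short peg in the holder (body only 28 mm above the holder), not the one wanted. Point on its axis, 25 mm above its foot.
- disc_peg_mid (a point): A peg with a 36 mm flat disc on top, in the holder, not the one wanted. Point on its axis, 41 mm above its foot.
- bottle_a_mid (a point): Dropper bottle, 36 mm wide, 102 mm tall, standing between the robot, the holder and the board; point 50 mm above its foot.
- bottle_b_mid (a point): Dropper bottle, 36 mm wide, 102 mm tall, standing left of the board; point 50 mm above its foot.
- bottle_c_mid (a point): Dropper bottle, 32 mm wide, 95 mm tall, standing beyond the holder; point 45 mm above its foot.
- cups_mid (a point): Stack of clear cups, 76 mm wide, 120 mm tall, left of the board; point at half height.

How it is judged:
On the way, in this order (a step that is already met when the one before it is completed fails the run):
1. the peg is fully home in the blind hole, with its shoulder on the recess floor (z of peg_mid in the frame of board between 0.008 and 0.017 m and angle between the z axis of peg_mid and the z axis of board, either way round below 0.15 rad and x of peg_mid in the frame of board between -0.1 and -0.08 m and y of peg_mid in the frame of board between -0.065 and -0.045 m), for 0.2 s.
2. the panel lies flat on the board with its lower edge against both pegs (x of peg_mid in the frame of panel_mid between -0.064 and -0.055 m and x of board_peg in the frame of panel_mid between -0.064 and -0.055 m and y of peg_mid in the frame of panel_mid above -0.075 m and y of board_peg in the frame of panel_mid below 0.075 m and angle between the z axis of panel_mid and the z axis of board, either way round below 0.06 rad and z of panel_mid in the frame of board below 0.01 m), for 0.2 s.
At the end, for the whole second after the job is handed in: The stop peg stands in the blind hole of the board's recess, shoulder within 3 mm of the recess floor and square to the face within 0.15 rad; the panel lies flat on the face and its lower edge is within 4 mm of both pegs, both pegs within the panel's width (all of step 1 and all of step 2); the robot touches nothing.
It fails at once if another peg is moved more than 30 mm (distance of any of short_peg_mid, disc_peg_mid from where it was at the start of the episode above 0.03 m).
It fails at once if a bottle is moved more than 30 mm (distance of any of bottle_a_mid, bottle_b_mid, bottle_c_mid from where it was at the start of the episode above 0.03 m).
It fails at once if the stack of cups is moved more than 30 mm (distance of cups_mid from where it was at the start of the episode above 0.03 m).
It fails at once if the panel is lifted off the board (z of panel_mid in the frame of board above 0.025 m).
It also fails if it takes over 61 s, if anything falls off the work surface, if the arm or the gripper's body presses on something with over 40 N, if the wrist force passes 120 N, or if a joint passes its speed limit or range.

### The arm

A 6-joint arm with a two-finger parallel gripper is mounted at the origin on the work surface. World frame = base frame: x ahead of the robot, y to its left, z up, the work surface at z = 0. Lengths are in m, angles in rad, forces in N, time in s.
With the tool pointing down it reaches from about 0.35 to 1 m from the base axis. Payload 7.1 kg.
Tool frame: the origin (TCP) lies between the finger pads; the fingertips stand 22 mm ahead of it and the grasp point (between the pads) lies 3 mm ahead of it; x points along the fingers, y is the direction in which the jaws open and shut, and the axes are right-handed (so a half turn about x gives the same grasp; the last joint's range is limited). The gripper opens to 85 mm and grips with 20 to 120 N. Pads are 22 mm wide; open, the fingers measure 114 mm over their backs; the gripper's body (76 mm by 85 mm) begins 54 mm behind the grasp point. The pads swing forward as they close: fully open they stand 13 mm farther back than shut.
Start: joints at [-0.019, 0.423, 1.63, -0, 1.089, -0.019], TCP at [0.625, 0, 0.253] pointing down, gripper open.
Joint ranges: [-3, 3], [-0.9, 2.11], [0.09, 2.58], [-1.31, 4.45], [0.11, 2.69], [-2.54, 2.54]. Speed limits (rad/s): [2.39, 2.39, 3.01, 3.14, 3.14, 3.14].

### API

Orientations are given as a rotation vector (axis times angle).
In Python, from rig import manip gives the robot as it stands. The module is installed in compiled form; this text tells all that it offers. Calls block until the motion is done:
- manip.move_to(position, orientation): joint-space move of the TCP to a pose.
- manip.servo_line(position, orientation=None, rate=0.15): straight line of the TCP; orientation=None keeps the orientation; rate is the mean speed in m/s.
- manip.set_joints(angles): joint-space move.
- manip.command_gripper(opening, f_grip=None): finger opening in m; f_grip is the grip in N (None keeps the last); returns when the fingers have stopped.
- manip.hold(seconds).
- manip.solve_ik(position, orientation): joint angles nearest the present ones, or None.
- manip.camera(name): name is "scene" or "side" or "wrist"; returns a dict with "image" (400x640x3 uint8, red, green, blue), "fx", "fy", "cx", "cy" (pixels), "cam_to_world" (4x4, takes a point from camera to world coordinates); the wrist camera has in their place "mount" (4x4, takes a point from camera to tool coordinates, whose origin is the TCP and whose axes are the tool frame's). Camera axes: x right, y down, z forward; pixel columns grow to the right and rows downward; lengths in m; the calibration is good to about 2 mm. A picture is of the moment at which its call begins: read the wrist's pose just before it. There is no depth.
A pose or a line that the arm cannot do raises manip.IKError and nothing moves.
- manip.sign_off(): hands the job in, once; it reports no verdict.
Readings, each from a call of its own:
- manip.get_time(): time.
- manip.get_joint_positions(): joint angles.
- manip.get_joint_vel(): joint speeds.
- manip.get_tau(): joint torques, N m.
- manip.get_position(): TCP position.
- manip.get_ee_rot(): TCP orientation.
- manip.get_contact_force(): force on the tool from outside, world axes, zero at the start.
- manip.get_torque(): the same for the moment, N m.
- manip.get_width(): finger opening in m.
Only numpy, scipy, OpenCV 4.12 (cv2) and the standard library are available. Lean on these libraries where they do the work, as an engineer would, in place of code of your own. Each camera call takes 0.05 s, during which the arm holds its last target.

## Working session

There is one attempt and no reset: what is moved stays moved. The work goes in short steps, each a Python script; the robot and the scene stay as the last script left them, time stands still between calls to the robot, and variables do not carry over. Pictures are saved under pics/ and viewed, and the job is handed in when it is done.

```bash
mkdir -p pics
python3 - <<'E'
from rig import manip
import cv2,numpy as np,pickle
np.set_printoptions(precision=4,suppress=True)
print(manip.get_time(),manip.get_position(),manip.get_ee_rot(),manip.get_width())
d={}
for n in("scene","side","wrist"):
    c=manip.camera(n);d[n]=c
    cv2.imwrite(f"pics/{n}0.png",c["image"][:,:,::-1])
    print(n,c["fx"],c["fy"],c["cx"],c["cy"]);print(c.get("cam_to_world",c.get("mount")))
d['p']=manip.get_position();d['r']=manip.get_ee_rot()
pickle.dump(d,open("d0.pkl","wb"));print(manip.get_time())
E
```

```text
0.0 [0.6245 0.     0.2525] [ 1.2085  1.2104 -1.2104] 0.08509137451913432
scene 384.3772430313782 384.3772430313782 323.20928670240215 196.12096421014704
[[ 0.8422  0.3491 -0.4109  0.9304]
 [ 0.5391 -0.5421  0.6445 -0.6483]
 [ 0.0022 -0.7644 -0.6448  0.7067]
 [ 0.      0.      0.      1.    ]]
side 385.02727023241584 385.02727023241584 315.58604057052145 194.83278673311497
[[-0.9996 -0.0229  0.0147  0.5173]
 [-0.0255  0.6035 -0.797   0.7218]
 [ 0.0093 -0.797  -0.6038  0.66  ]
 [ 0.      0.      0.      1.    ]]
wrist 342.1549525652147 342.1549525652147 312.9183317557018 193.80543274513323
[[ 0.0001 -0.2648  0.9643 -0.1214]
 [ 1.     -0.0002 -0.0002  0.0005]
 [ 0.0002  0.9643  0.2648 -0.0671]
 [ 0.      0.      0.      1.    ]]
0.15
```

View pics/scene0.png

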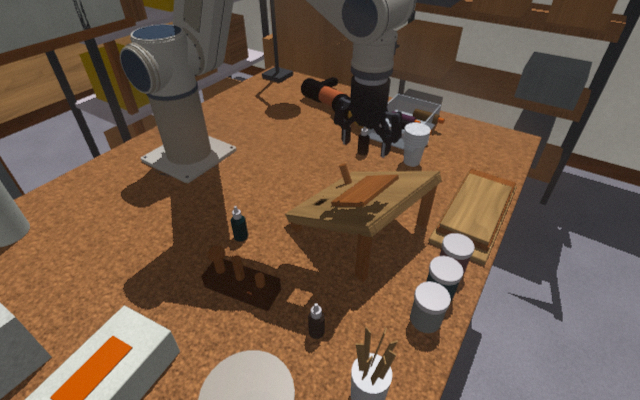

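View pics/side0.png

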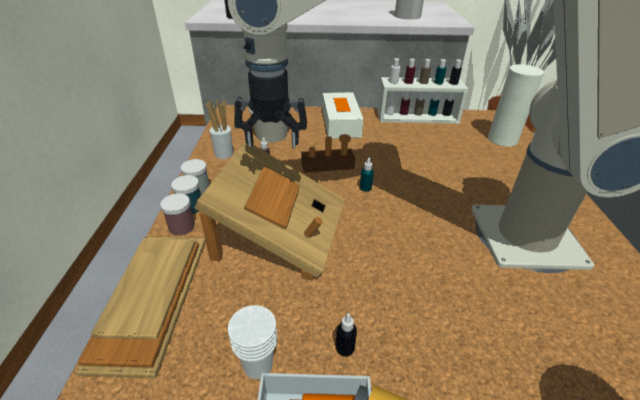

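View pics/wrist0.png

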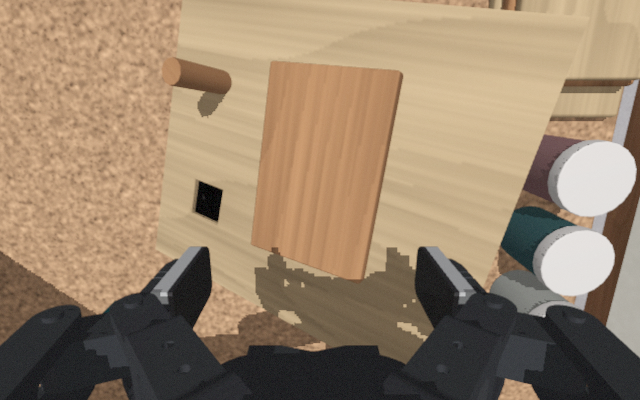

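```bash
cat > h.py <<'E'
import numpy as np,cv2,pickle
from scipy.spatial.transform import Rotation as Rn
np.set_printoptions(precision=4,suppress=True)
def c2w(c,p=None,r=None):
    if "cam_to_world" in c: return np.array(c["cam_to_world"])
    T=np.eye(4);T[:3,:3]=Rn.from_rotvec(r).as_matrix();T[:3,3]=p
    return T@np.array(c["mount"])
def ray(c,T,uv):
    d=T[:3,:3]@np.array([(uv[0]-c["cx"])/c["fx"],(uv[1]-c["cy"])/c["fy"],1]);return T[:3,3],d/np.linalg.norm(d)
def onz(c,T,uv,z):
    o,d=ray(c,T,uv);return o+d*(z-o[2])/d[2]
def onplane(c,T,uv,p,n):
    o,d=ray(c,T,uv);return o+d*(np.dot(np.array(p)-o,n)/np.dot(d,n))
def tri(rs):
    A=np.zeros((3,3));b=np.zeros(3)
    for o,d in rs:
        P=np.eye(3)-np.outer(d,d);A+=P;b+=P@o
    x=np.linalg.solve(A,b);return x,[np.linalg.norm((np.eye(3)-np.outer(d,d))@(x-o)) for o,d in rs]
def proj(c,T,P):
    q=np.linalg.inv(T)@np.append(P,1);return np.array([c["cx"]+c["fx"]*q[0]/q[2],c["cy"]+c["fy"]*q[1]/q[2]])
E
python3 - <<'E'
from h import *
d=pickle.load(open("d0.pkl","rb"))
s=cv2.resize(d["scene"]["image"][210:320,190:340],None,fx=5,fy=5,interpolation=cv2.INTER_CUBIC)
t=cv2.resize(d["side"]["image"][125:205,280:390],None,fx=7,fy=7,interpolation=cv2.INTER_CUBIC)
cv2.imwrite("pics/zs.png",s[:,:,::-1]);cv2.imwrite("pics/zt.png",t[:,:,::-1])
print(Rn.from_rotvec(d['r']).as_matrix())
E
```

```text
[[-0.0013  1.      0.    ]
 [-0.      0.     -1.    ]
 [-1.     -0.0013  0.    ]]
```

View pics/zs.png

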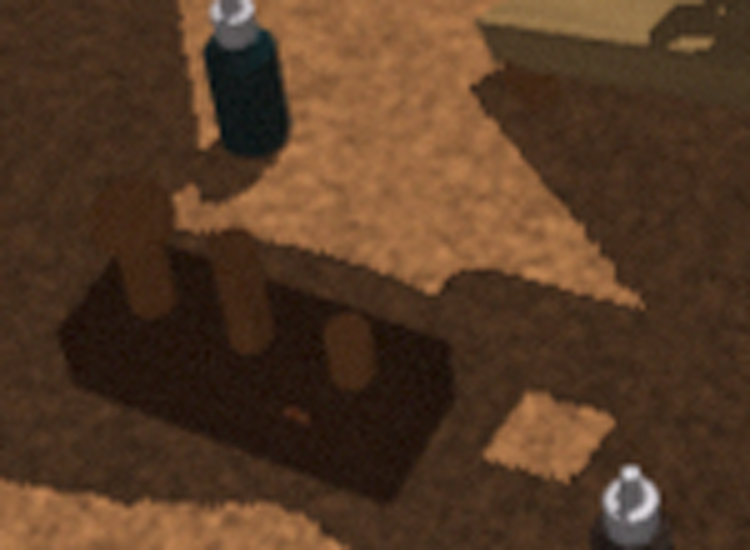

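View pics/zt.png

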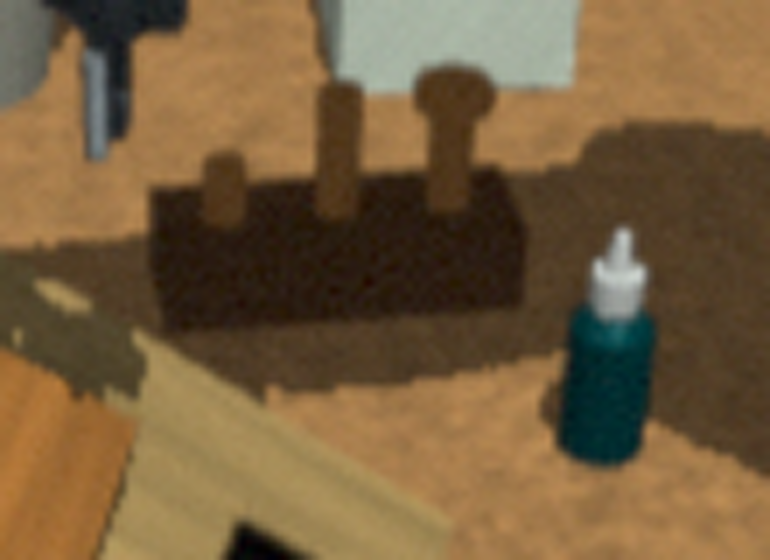

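Run:
```python
from h import *
d=pickle.load(open("d0.pkl","rb"))
S,D,W=d["scene"],d["side"],d["wrist"]
TS,TD,TW=c2w(S),c2w(D),c2w(W,d['p'],d['r'])
f=lambda a,b:tri([ray(S,TS,a),ray(D,TD,b)])
print("peg top",f((237.2,259),(328.7,138.1)))
print("peg base",f((240,278),(328,155)))
print("short top",f((259.7,274),(312,147.8)),"disc top",f((216.5,251),(345,137)))
for n,c,T,roi in(("wrist",W,TW,(120,30,430,300)),("side",D,TD,(190,140,360,280)),("scene",S,TS,(280,160,450,240))):
    im=c["image"];x0,y0,x1,y1=roi
    m=(im.max(2)<25).astype(np.uint8);m[:y0]=0;m[y1:]=0;m[:,:x0]=0;m[:,x1:]=0
    k,l,st,ce=cv2.connectedComponentsWithStats(m)
    print(n,[(st[i].tolist(),ce[i].round(1).tolist()) for i in range(1,k) if st[i][4]>20])
for n,c,roi in(("w",W,(120,20,440,320)),("d",D,(190,140,350,280)),("s",S,(280,160,450,240))):
    x0,y0,x1,y1=roi;k=min(800/(x1-x0),600/(y1-y0))
    cv2.imwrite(f"pics/z2{n}.png",cv2.resize(c["image"][y0:y1,x0:x1],None,fx=k,fy=k,interpolation=cv2.INTER_CUBIC)[:,:,::-1]);print(n,k)
```

```text
peg top (array([ 0.4998, -0.3038,  0.097 ]), [np.float64(0.0012042301352221017), np.float64(0.0012042301352220446)])
peg base (array([ 0.4996, -0.3065,  0.0368]), [np.float64(0.0005426206609110816), np.float64(0.0005426206609111518)])
short top (array([ 0.5485, -0.2932,  0.0693]), [np.float64(2.9254726974220278e-05), np.float64(2.9254726974243964e-05)]) disc top (array([ 0.45  , -0.3116,  0.0981]), [np.float64(0.00046767394114336625), np.float64(0.0004676739411433084)])
wrist [([196, 182, 26, 38, 679], [208.5, 200.7])]
side [([313, 201, 11, 10, 58], [318.0, 205.4])]
scene []
w 2.0
d 4.285714285714286
s 4.705882352941177
```

View pics/z2d.png

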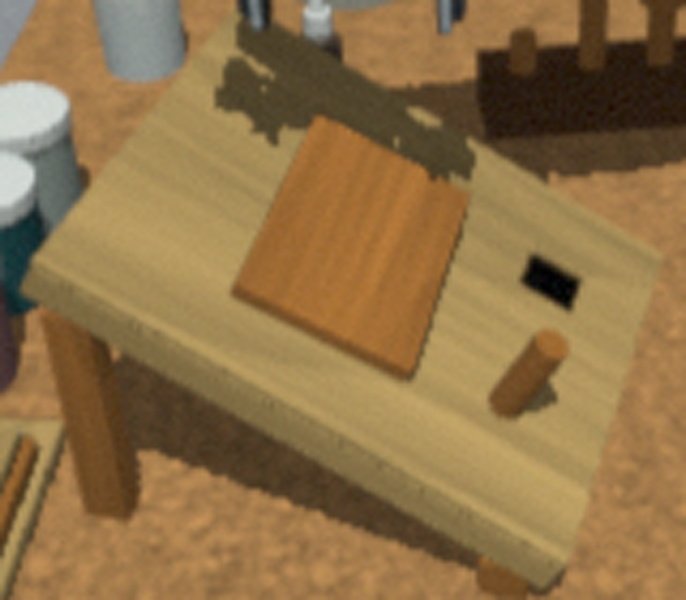

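View pics/z2w.png

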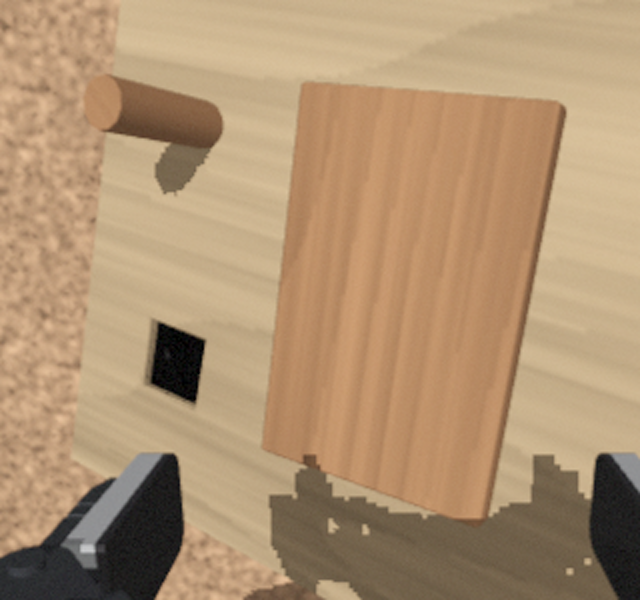

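View pics/z2s.png

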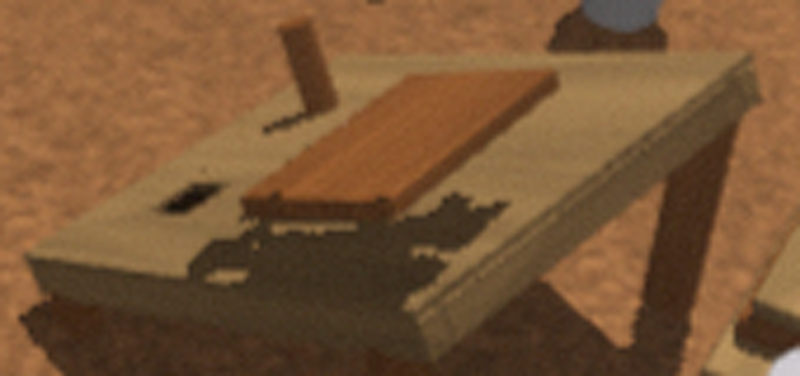

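```bash
cat >> h.py <<'E'
def boardR(yaw,tilt=np.radians(28)):
    # x up slope away from robot, z out of face facing up and towards robot
    return Rn.from_euler('z',yaw).as_matrix()@Rn.from_euler('y',-tilt).as_matrix()
E
python3 - <<'E'
from h import *
from scipy.optimize import least_squares
d=pickle.load(open("d0.pkl","rb"))
S,D,W=d["scene"],d["side"],d["wrist"]
C={'s':(S,c2w(S)),'d':(D,c2w(D)),'w':(W,c2w(W,d['p'],d['r']))}
obs=[((-.15,-.13,0),{'d':(344,200.2),'s':(286,214.6),'w':(156.5,250)}),
((-.15,.13,0),{'d':(323.5,269.5)}),
((.15,.13,0),{'d':(197,204.2),'s':(439.4,171.7)}),
((.15,-.13,0),{'d':(245.3,144.2),'s':(367.1,226.3)}),
((-.09,-.055,0),{'d':(318.6,205.8),'s':(320.4,201.9),'w':(208,200.5)}),
((-.09,.055,.055),{'d':(318.6,220.5),'s':(343.1,164.9),'w':(171.5,71.5)}),
((-.09,.055,0),{'d':(309,234.5),'s':(348,182.3),'w':(224,82)})]
for P,o in obs:
    if len(o)>1: x,r=tri([ray(*C[k],uv) for k,uv in o.items()]);print(P,x,np.array(r))
def res(q,det=False):
    R=boardR(q[3],q[4]);out=[]
    for P,o in obs:
        for k,uv in o.items():
            e=proj(*C[k],R@np.array(P)+q[:3])-uv
            if det:print(P,k,e)
            out+=list(e)
    return np.array(out)
s=least_squares(res,[.65,0,.105,0,np.radians(28)],loss='soft_l1')
print(s.x,np.degrees(s.x[3:]));res(s.x,True)
s2=least_squares(lambda q:res(np.append(q,np.radians(28))),s.x[:4],loss='soft_l1');print(s2.x,np.degrees(s2.x[3]))
E
```

```text
(-0.15, -0.13, 0) [ 0.457  -0.0881  0.0319] [0.0011 0.0024 0.0026]
(0.15, 0.13, 0) [0.7696 0.1134 0.1681] [0.0006 0.0006]
(0.15, -0.13, 0) [ 0.7125 -0.1389  0.1662] [0.0025 0.0025]
(-0.09, -0.055, 0) [ 0.5241 -0.0254  0.0599] [0.0008 0.0006 0.0005]
(-0.09, 0.055, 0.055) [0.5224 0.0873 0.1089] [0.0007 0.0017 0.001 ]
(-0.09, 0.055, 0) [0.545  0.0819 0.0615] [0.0021 0.0005 0.0024]
[ 0.6132  0.0117  0.1011 -0.2058  0.474 ] [-11.7937  27.1575]
(-0.15, -0.13, 0) d [ 0.2087 -0.6442]
(-0.15, -0.13, 0) s [-1.2597 -0.6141]
(-0.15, -0.13, 0) w [ 0.6112 -1.3784]
(-0.15, 0.13, 0) d [-0.1964  2.6388]
(0.15, 0.13, 0) d [ 0.0284 -1.0909]
(0.15, 0.13, 0) s [0.5015 0.0104]
(0.15, -0.13, 0) d [-0.7985 -2.1561]
(0.15, -0.13, 0) s [2.5721 1.2686]
(-0.09, -0.055, 0) d [-0.1271 -0.1564]
(-0.09, -0.055, 0) s [-0.4854 -0.0023]
(-0.09, -0.055, 0) w [-0.8231 -0.0384]
(-0.09, 0.055, 0.055) d [0.1306 0.0532]
(-0.09, 0.055, 0.055) s [-0.914  -0.3877]
(-0.09, 0.055, 0.055) w [0.1813 0.1425]
(-0.09, 0.055, 0) d [-1.3735  0.646 ]
(-0.09, 0.055, 0) s [0.4085 0.6892]
(-0.09, 0.055, 0) w [-1.2118  0.3018]
[ 0.6128  0.0114  0.102  -0.2094] -11.995165421894498
```

```bash
cat >> h.py <<'E'
Rb=boardR(-0.2094); cb=np.array([.6128,.0114,.1035])
def b2w(p,c=None): return (cb if c is None else c)+Rb@np.array(p)
def tool(xax,yax):
    x=np.array(xax)/np.linalg.norm(xax);y=np.array(yax)-np.dot(yax,x)*x;y/=np.linalg.norm(y)
    return Rn.from_matrix(np.column_stack([x,y,np.cross(x,y)])).as_rotvec()
hy=np.arctan2(-.2932+.3116,.5485-.450)
E
python3 - <<'E'
from h import *
from rig import manip
d=pickle.load(open("d0.pkl","rb"))
S,D=d["scene"],d["side"]
print("botA",tri([ray(S,c2w(S),(239.6,229)),ray(D,c2w(D),(366,180))]))
print("recess",b2w([-.09,-.055,0]))
for s in(1,-1):
    y=s*np.array([-np.sin(hy),np.cos(hy),0])
    print(s,manip.solve_ik([.4997,-.305,.2],tool([0,0,-1],y)),manip.solve_ik([.4997,-.305,.085],tool([0,0,-1],y)))
    print("  ins",manip.solve_ik(b2w([-.09,-.055,.08]),tool(-Rb[:,2],s*Rb[:,1])))
    print("  insx",manip.solve_ik(b2w([-.09,-.055,.08]),tool(-Rb[:,2],s*Rb[:,0])))
E
```

```text
botA (array([ 0.3903, -0.1885,  0.0274]), [np.float64(0.0005998790799198018), np.float64(0.0005998790799198048)])
recess [ 0.5236 -0.0259  0.0612]
1 [-0.5683  0.4318  1.7589  0.      0.9508 -2.3238] [-0.5683  0.602   1.8076  0.      0.7319 -2.3238]
  ins None
  insx None
-1 [-0.5683  0.4318  1.7589 -0.      0.9508  0.8178] [-0.5683  0.602   1.8076 -0.      0.7319  0.8178]
  ins None
  insx None
```

Run:
```python
from h import *
from rig import manip
for z in(.06,.08,.12):
  for th in np.radians([0,5,10,15,20,25,28]):
    for ax in (0,):
      x=-(Rn.from_euler('z',-.2094).as_matrix()@np.array([-np.sin(th),0,np.cos(th)]))
      out=[]
      for roll in range(0,360,15):
        y=Rn.from_rotvec(np.radians(roll)*x).apply(Rb[:,1])
        p=b2w([-.09,-.055,0])+z*Rb[:,2]
        q=manip.solve_ik(p,tool(x,y))
        if q is not None: out.append((roll,np.round(q,2).tolist()))
      print(z,np.degrees(th).round(),len(out),[o[0] for o in out],out[:1],out[len(out)//2:len(out)//2+1])
```

```text
0.06 0.0 20 [0, 15, 30, 45, 60, 75, 90, 105, 120, 135, 150, 165, 180, 195, 210, 225, 300, 315, 330, 345] [(0, [-0.06, 0.46, 2.0, -0.0, 0.69, -1.43])] [(150, [-0.06, 0.46, 2.0, 0.0, 0.69, 1.19])]
0.06 5.0 20 [0, 15, 30, 45, 60, 75, 90, 105, 120, 135, 150, 165, 180, 195, 210, 225, 300, 315, 330, 345] [(0, [-0.06, 0.43, 2.05, -0.02, 0.57, -1.4])] [(150, [-0.06, 0.43, 2.05, -0.02, 0.57, 1.22])]
0.06 10.0 19 [0, 15, 30, 45, 60, 75, 90, 105, 120, 135, 150, 165, 180, 195, 210, 300, 315, 330, 345] [(0, [-0.05, 0.42, 2.1, -0.06, 0.45, -1.36])] [(135, [-0.05, 0.42, 2.1, -0.06, 0.45, 1.0])]
0.06 15.0 19 [0, 15, 30, 45, 60, 75, 90, 105, 120, 135, 150, 165, 180, 195, 210, 300, 315, 330, 345] [(0, [-0.04, 0.4, 2.15, -0.13, 0.33, -1.28])] [(135, [-0.04, 0.4, 2.15, -0.13, 0.33, 1.08])]
0.06 20.0 19 [0, 15, 30, 45, 60, 75, 90, 105, 120, 135, 150, 165, 180, 195, 285, 300, 315, 330, 345] [(0, [-0.03, 0.4, 2.2, -0.3, 0.21, -1.11])] [(135, [-0.03, 0.4, 2.2, -0.3, 0.21, 1.25])]
0.06 25.0 0 [] [] []
0.06 28.0 0 [] [] []
0.08 0.0 20 [0, 15, 30, 45, 60, 75, 90, 105, 120, 135, 150, 165, 180, 195, 210, 225, 30
[... 1792 characters left out ...]
5, 330, 345] [(0, [-0.03, 0.26, 2.18, -0.11, 0.45, -1.3])] [(135, [-0.03, 0.26, 2.18, -0.11, 0.45, 1.06])]
0.12 20.0 20 [0, 15, 30, 45, 60, 75, 90, 105, 120, 135, 150, 165, 180, 195, 210, 285, 300, 315, 330, 345] [(0, [-0.02, 0.25, 2.23, -0.2, 0.33, -1.2])] [(150, [-0.02, 0.25, 2.23, -0.2, 0.33, 1.42])]
0.12 25.0 20 [0, 15, 30, 45, 60, 75, 90, 105, 120, 135, 150, 165, 180, 195, 270, 285, 300, 315, 330, 345] [(0, [-0.0, 0.24, 2.28, -0.42, 0.21, -0.97])] [(150, [-0.0, 0.24, 2.28, -0.42, 0.21, 1.65])]
0.12 28.0 20 [0, 15, 30, 45, 60, 75, 90, 105, 120, 135, 150, 165, 180, 255, 270, 285, 300, 315, 330, 345] [(0, [0.0, 0.24, 2.31, -0.73, 0.15, -0.66])] [(150, [0.0, 0.24, 2.31, -0.73, 0.15, 1.96])]
```

```bash
cat >> h.py <<'E'
TL=np.radians(20)
def pegtool(Rp,s=-1):
    "tool rotvec for a peg frame Rp (z along the peg)"
    x=-np.cos(TL)*Rp[:,2]-np.sin(TL)*Rp[:,0];return tool(x,s*Rp[:,1])
Rh=Rn.from_euler('z',hy).as_matrix()
def tcp_from_grasp(g,rv): return np.array(g)-.003*Rn.from_rotvec(rv).as_matrix()[:,0]
E
cat > s1.py <<'E'
from h import *
from rig import manip
rv=pegtool(Rh)
for g in([.4997,-.305,.21],[.4997,-.305,.08]): print(manip.solve_ik(tcp_from_grasp(g,rv),rv))
for z in(.14,.06,.037): print(manip.solve_ik(tcp_from_grasp(b2w([-.09,-.055,z]),pegtool(Rb)),pegtool(Rb)))
manip.move_to(tcp_from_grasp([.4997,-.305,.21],rv),rv)
manip.hold(.2)
p,r=manip.get_position(),manip.get_ee_rot();c=manip.camera("wrist")
pickle.dump((c,p,r),open("d1.pkl","wb"))
cv2.imwrite("pics/w1.png",c["image"][:,:,::-1])
T=c2w(c,p,r)
print(p,manip.get_time(),manip.get_contact_force(),"pred top",proj(c,T,[.4997,-.3045,.1]))
E
python3 s1.py
```

```text
[-0.4682  0.538   1.5867 -0.2171  1.3045  1.0057]
[-0.4682  0.7107  1.6335 -0.2365  1.0905  1.0586]
[-0.0379  0.2339  2.1167 -0.0391  0.6538  1.7717]
[-0.0519  0.4164  2.0794 -0.0449  0.5083  1.766 ]
[-0.0555  0.4679  2.0635 -0.0469  0.4726  1.7649]
[ 0.5013 -0.304   0.2131] 1.6583 [-0.049  -1.0161  0.436 ] pred top [313.1682 146.7126]
```

View pics/w1.png

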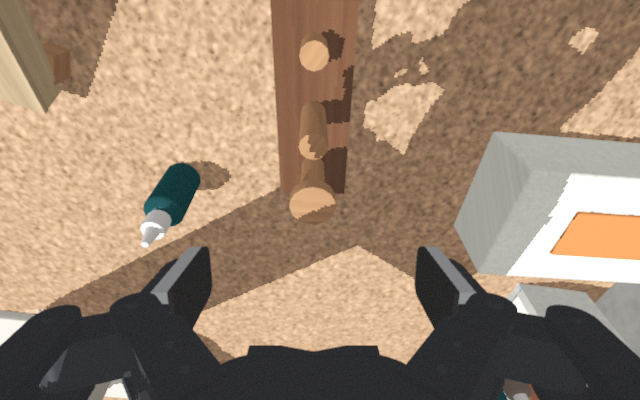

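Tall peg's top is at (313,146), as predicted; the short peg is at (314,55) and the disc peg at (312,200). I'll grasp it.

```bash
cat > s2.py <<'E'
from h import *
from rig import manip
rv=pegtool(Rh)
manip.servo_line(tcp_from_grasp([.4997,-.3045,.08],rv),rv,rate=.12)
print(manip.get_contact_force(),manip.get_time())
manip.command_gripper(0.0,80)
print("w",manip.get_width(),manip.get_contact_force(),manip.get_time())
manip.servo_line(tcp_from_grasp([.4997,-.3045,.11],rv),rv,rate=.1)
print(manip.get_contact_force(),manip.get_width())
manip.servo_line(tcp_from_grasp([.4997,-.3045,.2],rv),rv,rate=.15)
print(manip.get_width(),manip.get_time())
p,r=manip.get_position(),manip.get_ee_rot();c=manip.camera("wrist")
cv2.imwrite("pics/w2.png",c["image"][:,:,::-1])
T=c2w(c,p,r)
print("pred top",proj(c,T,[.4997,-.3045,.22]))
E
python3 s2.py
```

```text
[ 0.6264 -0.6585  0.3695] 2.8917
w 0.01830002577237688 [-0.3534  0.5931  3.8818] 3.5167
[ 0.3561  0.2064 -0.0657] 0.01820311443996342
0.018682571212009065 4.7167
pred top [313.8125 317.2454]
```

View pics/w2.png

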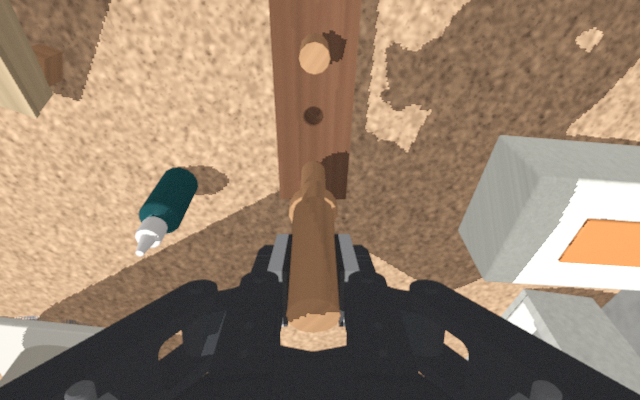

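```bash
cat > s3.py <<'E'
from h import *
from rig import manip
rv=pegtool(Rb)
g=lambda x,y,h: tcp_from_grasp(b2w([x,y,h+.062]),rv)  # h = foot height over face
manip.move_to(g(-.09,-.055,.08),rv)
manip.hold(.3);print("F free",manip.get_contact_force(),manip.get_time())
manip.servo_line(g(-.09,-.055,.012),rv,rate=.15)
manip.hold(.2)
print(manip.get_position()-g(-.09,-.055,.012),manip.get_contact_force(),manip.get_joint_positions())
p,r=manip.get_position(),manip.get_ee_rot();c=manip.camera("wrist")
cv2.imwrite("pics/w3.png",c["image"][:,:,::-1])
k=manip.camera("side");k2=manip.camera("scene");pickle.dump((c,p,r,k,k2),open("d3.pkl","wb"))
a=cv2.resize(k["image"][165:265,260:360],None,fx=5,fy=5,interpolation=cv2.INTER_CUBIC)
cv2.imwrite("pics/d3.png",a[:,:,::-1])
T=c2w(c,p,r);R=Rn.from_rotvec(r).as_matrix();foot=p+.003*R[:,0]-.062*Rb[:,2]
print("foot",foot,"wrist px",proj(c,T,foot),"recess px",proj(c,T,b2w([-.09,-.055,0])),"side",proj(k,c2w(k),foot),manip.get_time())
E
python3 s3.py
```

```text
F free [-0.0549 -1.4875 -0.4451] 6.2
[0.0001 0.     0.0009] [-0.6823  0.2969  0.2497] [-0.0495  0.3829  2.0881 -0.0437  0.5317  1.7667]
foot [ 0.5183 -0.0247  0.0727] wrist px [313.2784 187.373 ] recess px [313.4021 175.8238] side [320.6878 201.9558] 7.15
```

View pics/w3.png

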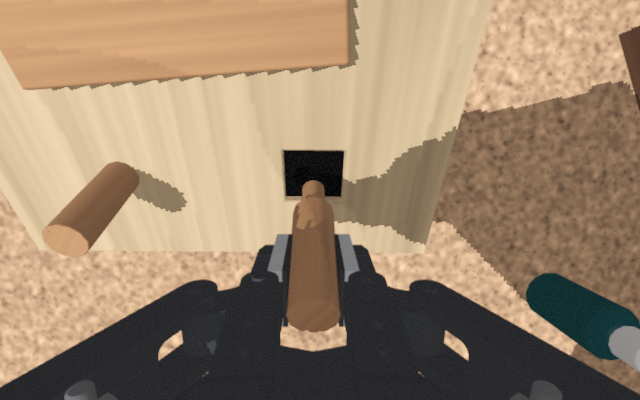

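View pics/d3.png

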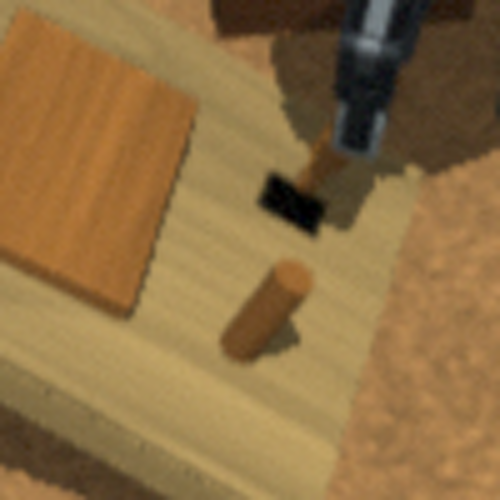

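```bash
cat > s4.py <<'E'
from h import *
from rig import manip
rv=pegtool(Rb)
g=lambda x,y,h: tcp_from_grasp(b2w([x,y,h+.062]),rv)
t0=manip.get_time()
manip.servo_line(g(-.09,-.055,.003),rv,rate=.05);manip.hold(.1)
F0=manip.get_contact_force();print("F0",F0,manip.get_time()-t0)
h=.003
while h>-.012:
    h-=.0005
    manip.servo_line(g(-.09,-.055,h),rv,rate=.03)
    f=Rb.T@(np.array(manip.get_contact_force())-F0)
    pb=Rb.T@(np.array(manip.get_position())-g(-.09,-.055,h))
    print(round(h*1e3,1),f,pb*1e3,round(manip.get_time()-t0,3))
    if f[2]>6: break
E
python3 s4.py
```

```text
F0 [ 0.0447  0.0701 -0.5779] 0.4333
2.5 [ 0.5069  0.3892 -0.12  ] [0.037  0.0057 0.0205] 0.683
2.0 [0.0624 0.0412 0.2605] [0.0278 0.0053 0.0143] 0.933
1.5 [-0.3282 -0.3448  1.1162] [ 0.011  -0.0042 -0.011 ] 1.183
1.0 [-0.4818 -0.2324  0.3334] [ 0.004  -0.0077 -0.0143] 1.433
0.5 [-0.2036 -0.0902  0.6261] [-0.0444 -0.0064 -0.0368] 1.683
0.0 [ 0.7134  0.2057 -0.1361] [ 0.0063  0.0089 -0.0295] 1.933
-0.5 [-0.5751  0.2396  0.9777] [ 0.0117  0.0097 -0.0286] 2.183
-1.0 [ 0.2541  0.8949 -0.1258] [-0.0287 -0.0202 -0.0248] 2.433
-1.5 [-0.3355 -0.0242  0.61  ] [-0.0063  0.0025 -0.0199] 2.683
-2.0 [-0.1925 -0.2832 -0.1025] [ 0.0214 -0.0075 -0.0241] 2.933
-2.5 [-0.4595  0.4881  0.3784] [-0.0116 -0.0114 -0.0122] 3.183
-3.0 [ 0.4581 -0.243   1.9354] [ 0.0177 -0.0072  0.0599] 3.433
-3.5 [ 0.9649 -0.6795  8.6844] [-0.0449  0.001   0.3325] 3.683
```

```bash
cat > s5.py <<'E'
from h import *
from rig import manip
rv=pegtool(Rb)
g=lambda x,y,h: tcp_from_grasp(b2w([x,y,h+.062]),rv)
t0=manip.get_time()
F0=np.array([ 0.0447,0.0701,-0.5779])
pts=[];x=y=0;dx,dy=1,0;n=1
while len(pts)<49:
    for _ in range(2):
        for _ in range(n):
            x+=dx;y+=dy;pts.append((x,y))
        dx,dy=-dy,dx
    n+=1
pts=[p for p in pts if max(map(abs,p))<=3][:48]
hc=-.0036;P=.002;found=None
for i,j in pts:
    X,Y=-.09+i*P,-.055+j*P
    manip.servo_line(g(X,Y,hc),rv,rate=.03)
    f=Rb.T@(np.array(manip.get_contact_force())-F0)
    pb=Rb.T@(np.array(manip.get_position())-g(X,Y,hc))*1e3
    print(i*2,j*2,f.round(1),pb.round(2),round(manip.get_time()-t0,2))
    if f[2]<4:
        manip.servo_line(g(X,Y,hc-.0008),rv,rate=.03)
        f=Rb.T@(np.array(manip.get_contact_force())-F0);print("   deeper",f)
        if f[2]<8 or True: found=(X,Y);break
    if np.abs(f).max()>35 or manip.get_time()-t0>14: break
print(found,manip.get_width())
E
python3 s5.py
```

```text
2 0 [-0.6 -0.6  9.1] [-1.16 -0.13  0.47] 0.25
2 2 [-1.6 -1.6  6.9] [-1.01 -0.17  0.36] 0.5
0 2 [ 1.4 -1.1  8.4] [ 0.45 -0.12  0.3 ] 0.75
-2 2 [1.5 0.4 2.8] [0.61 0.09 0.11] 1.0
   deeper [-0.4464  4.9557  2.5713]
(-0.092, -0.053) 0.018091520608069723
```

```bash
cat > s6.py <<'E'
from h import *
from rig import manip
import sys
rv=pegtool(Rb)
g=lambda x,y,h: tcp_from_grasp(b2w([x,y,h+.062]),rv)
t0=manip.get_time()
F0=np.array([ 0.0447,0.0701,-0.5779])
X,Y,h=-.092,-.053,-.0044
while h>-.026 and manip.get_time()-t0<7:
    f=Rb.T@(np.array(manip.get_contact_force())-F0)
    T=Rb.T@np.array(manip.get_torque())
    pb=Rb.T@(np.array(manip.get_position())-g(X,Y,h))*1e3
    print(round(X*1e3,1),round(Y*1e3,1),round(h*1e3,1),f.round(1),T.round(2),pb.round(2),round(manip.get_time()-t0,2))
    X+=np.clip(f[0]*6e-5,-.0006,.0006);Y+=np.clip(f[1]*6e-5,-.0006,.0006)
    if f[2]>25: print("stuck");break
    h-=.001 if f[2]<6 else (.0004 if f[2]<15 else 0)
    manip.servo_line(g(X,Y,h),rv,rate=.03)
print(X,Y,h,manip.get_width())
E
python3 s6.py
```

```text
-92.0 -53.0 -4.4 [-0.4  5.   2.6] [ 1.07  0.21 -0.24] [-0.14  0.37 -0.09] 0.0
-92.0 -52.7 -5.4 [0.1 5.5 7.9] [ 1.17  0.51 -0.26] [-0.29  0.4   0.2 ] 0.25
-92.0 -52.4 -5.8 [-1.4  6.3 -1.4] [ 1.42  0.23 -0.36] [-0.35  0.51 -0.17] 0.5
-92.1 -52.0 -6.8 [-0.4  5.2 -0.6] [ 1.15  0.22 -0.28] [-0.31  0.39 -0.19] 0.75
-92.1 -51.7 -7.8 [-1.9  4.8 -0.6] [ 1.13  0.25 -0.28] [-0.3   0.21 -0.14] 1.0
-92.2 -51.4 -8.8 [-0.5  4.3  0. ] [ 0.88  0.21 -0.24] [-0.18  0.   -0.08] 1.25
-92.3 -51.1 -9.8 [-0.7  2.7 -0.1] [ 0.56  0.23 -0.16] [-0.1  -0.14 -0.07] 1.5
-92.3 -51.0 -10.8 [-0.9  0.4 -0.8] [ 0.26  0.22 -0.04] [-0.03 -0.14 -0.08] 1.75
-92.4 -51.0 -11.8 [-0.   1.   0.3] [ 0.11  0.15 -0.05] [ 0.02 -0.1  -0.09] 2.0
-92.4 -50.9 -12.8 [-0.   0.3 -0.4] [0.04 0.12 0.03] [ 0.08 -0.04 -0.07] 2.25
-92.4 -50.9 -13.8 [-0.2 -0.5 -0.2] [-0.02  0.1   0.04] [ 0.08 -0.02 -0.04] 2.5
-92.4 -50.9 -14.8 [0.2 0.4 0.9] [0.05 0.13 0.  ] [-0.02 -0.   -0.06] 2.75
-92.4 -50.9 -15.8 [ 0.1 -0.2  0.1] [-0.02  0.09  0.04] [-0.02 -0.02 -0.05] 3.0
-92.4 -50.9 -16.8 [-0.7  0.1  0.6] [ 0.02  0.12 -0.05] [-0.04 -0.01 -0.06] 3.25
-92.4 -50.9 -17.8 [-0.4  0.4 -0.1] [ 0.05  0.12 -0.02] [-0.03  0.01 -0.04] 3.5
-92.4 -50.9 -18.8 [ 0.5 -0.6 -0.1] [0.02 0.11 0.02] [-0.05 -0.01 -0.05] 3.75
-92.4 -50.9 -19.8 [-0.1  0.1  0.2] [0.02 0.1  0.05] [-0.04  0.   -0.06] 4.0
-92.4 -50.9 -20.8 [ 0.9 -0.4 -0.7] [-0.03  0.06 -0.01] [-0.01 -0.01 -0.05] 4.25
-92.3 -50.9 -21.8 [0.3 0.2 0.4] [-0.03  0.1   0.  ] [-0.    0.02 -0.05] 4.5
-92.3 -50.9 -22.8 [0.2 0.3 0.6] [ 0.    0.07 -0.02] [-0.01  0.02 -0.03] 4.75
-92.3 -50.9 -23.8 [ 0.   0.3 -0.2] [-0.04  0.11 -0.06] [-0.04 -0.   -0.05] 5.0
-92.3 -50.8 -24.8 [-0.2 -0.4  0.3] [-0.05  0.05  0.02] [ 0.05  0.01 -0.04] 5.25
-92.3 -50.9 -25.8 [ 1.7  0.3 13.8] [0.03 0.6  0.04] [-0.01  0.05  0.81] 5.5
-0.09221758803435662 -0.05085390377318648 -0.026200000000000015 0.018446962976814973
```

```bash
cat > s7.py <<'E'
from h import *
from rig import manip
rv=pegtool(Rb)
g=lambda x,y,h: tcp_from_grasp(b2w([x,y,h+.062]),rv)
X,Y=-.0922,-.0509
print(manip.get_time(),Rb.T@np.array(manip.get_contact_force()))
manip.command_gripper(.045)
print(manip.get_width(),manip.get_contact_force())
manip.servo_line(g(X,Y,.03),rv,rate=.2)
p0=b2w([.03,0,.19]);r2=tool(-Rb[:,2]*np.cos(TL)-Rb[:,0]*np.sin(TL),-Rb[:,1])
manip.move_to(p0,r2);manip.hold(.1)
p,r=manip.get_position(),manip.get_ee_rot();c=manip.camera("wrist")
k=manip.camera("side")
pickle.dump((c,p,r,k),open("d7.pkl","wb"))
cv2.imwrite("pics/w7.png",c["image"][:,:,::-1])
cv2.imwrite("pics/d7.png",cv2.resize(k["image"][140:280,190:350],None,fx=4.2857,fy=4.2857,interpolation=cv2.INTER_CUBIC)[:,:,::-1])
print(manip.get_time())
E
python3 s7.py
```

```text
17.8333 [ 1.7227  0.9773 19.558 ]
0.04510570690158832 [ 0.3043  0.0696 -0.2442]
19.5333
```

View pics/w7.png

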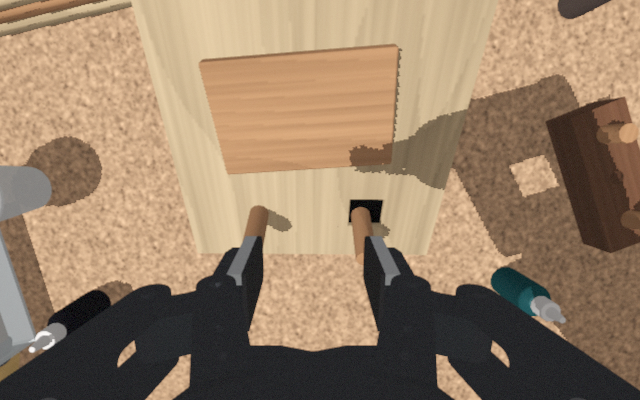

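View pics/d7.png

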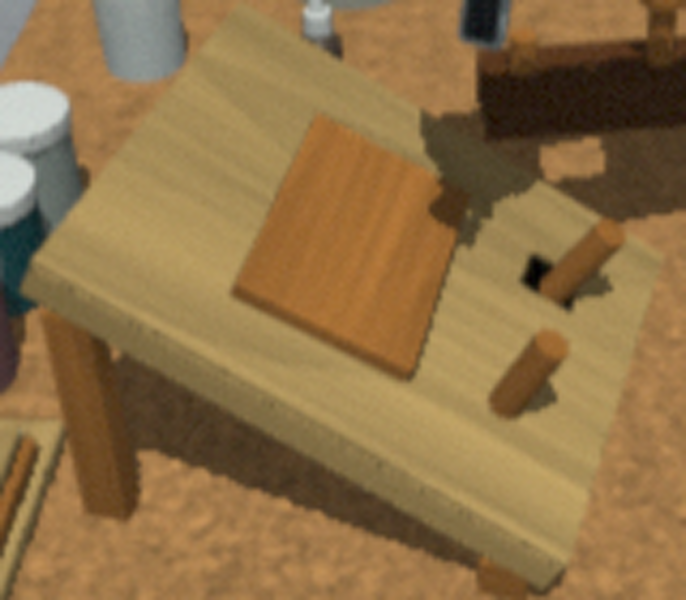

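```bash
sed -i 's/cb=np.array(.*$/cb=np.array([.6118,.0116,.1054])/' h.py
python3 - <<'E'
from h import *
from rig import manip
c,p,r,k=pickle.load(open("d7.pkl","rb"));T=c2w(c,p,r)
f=lambda uv,h:(Rb.T@(onplane(c,T,uv,b2w([0,0,h]),Rb[:,2])-cb))*1e3
for uv in((200,62),(398,45),(393,162),(230,173.5)): print(uv,f(uv,.012))
print("board corners",f((198,254),0),f((428,254),0),"recess",f((349,199.5),0),f((382,200.5),0))
print("peg",f((257,211),.055), "base peg px",proj(c,T,b2w([-.0922,-.0509,.055])),proj(c,T,b2w([-.09,.055,.055])))
for x in(.1,.09,.07,.0):
  for th in(0,8,14,20):
    th=np.radians(th);rr=tool(-Rb[:,2]*np.cos(th)-Rb[:,0]*np.sin(th),-Rb[:,1])
    R=Rn.from_rotvec(rr).as_matrix()
    print(x,np.degrees(th),manip.solve_ik(b2w([x,0,.006])-.022*R[:,0],rr))
E
```

```text
(200, 62) [64.327  83.5563 12.    ]
(398, 45) [ 76.1745 -62.3433  12.    ]
(393, 162) [-21.758 -72.068  12.   ]
(230, 173.5) [-33.7714  75.0538  12.    ]
board corners [-149.4053  130.1393    0.    ] [-149.68   -131.6709    0.    ] recess [-72.3131 -36.9459  -0.    ] [-73.5957 -70.3284   0.    ]
peg [-43.2492  45.6544  55.    ] base peg px [368.2273 253.0667] [251.6011 251.4255]
0.1 0.0 [ 0.0203  0.4766  1.8513 -0.3152  0.3521  2.0714]
0.1 8.0 [ 0.0056  0.4969  1.7592 -0.1405  0.5482  1.8933]
0.1 14.0 [-0.0047  0.5217  1.6866 -0.0768  0.6953  1.8286]
0.1 20.0 [-0.0143  0.5534  1.6117 -0.0362  0.8398  1.7882]
0.09 0.0 [ 0.0239  0.4738  1.8723 -0.3359  0.3356  2.0961]
0.09 8.0 [ 0.0088  0.4929  1.7811 -0.1468  0.5309  1.903 ]
0.09 14.0 [-0.0018  0.5169  1.7091 -0.0796  0.6778  1.8345]
0.09 20.0 [-0.0117  0.548   1.6349 -0.0373  0.8222  1.7921]
0.07 0.0 [ 0.0316  0.4693  1.9139 -0.3852  0.3028  2.1538]
0.07 8.0 [ 0.0155  0.4858  1.8242 -0.161   0.4961  1.9244]
0.07 14.0 [ 0.0043  0.5082  1.7535 -0.0857  0.6427  1.847 ]
0.07 20.0 [-0.0061  0.5379  1.6805 -0.0397  0.7868  1.8002]
0.0 0.0 [ 0.0629  0.4655  2.0536 -0.7081  0.1954  2.5111]
0.0 8.0 [ 0.0426  0.4715  1.969  -0.237   0.3717  2.0296]
0.0 14.0 [ 0.0287  0.4876  1.9022 -0.1157  0.517   1.9027]
0.0 20.0 [ 0.0158  0.5121  1.8332 -0.0507  0.6608  1.8339]
```

```bash
cat > s8.py <<'E'
from h import *
from rig import manip
th=np.radians(8);rr=tool(-Rb[:,2]*np.cos(th)-Rb[:,0]*np.sin(th),-Rb[:,1]);R=Rn.from_rotvec(rr).as_matrix()
g=lambda x,y,h: b2w([x,y,h])-.022*R[:,0]
t0=manip.get_time()
manip.command_gripper(0.0,40)
manip.move_to(g(.097,0,.06),rr)
manip.servo_line(g(.097,0,.015),rr,rate=.12);manip.hold(.1)
F0=np.array(manip.get_contact_force())
for h in(.012,.009,.007,.006):
    manip.servo_line(g(.097,0,h),rr,rate=.05)
    f=Rb.T@(np.array(manip.get_contact_force())-F0);print(h,f,manip.get_time()-t0)
    if f[2]>3: break
def push(x,rate):
    manip.servo_line(g(x,0,h),rr,rate=rate)
    f=Rb.T@(np.array(manip.get_contact_force())-F0);print(round(x*1e3,1),f.round(2),round(manip.get_time()-t0,2));return f
push(.08,.05);push(.06,.05);push(.045,.04)
p,r=manip.get_position(),manip.get_ee_rot();c=manip.camera("wrist");k=manip.camera("side")
pickle.dump((c,p,r,k,h,F0),open("d8.pkl","wb"))
cv2.imwrite("pics/w8.png",c["image"][:,:,::-1])
cv2.imwrite("pics/d8.png",cv2.resize(k["image"][140:280,190:350],None,fx=4.2857,fy=4.2857,interpolation=cv2.INTER_CUBIC)[:,:,::-1])
E
python3 s8.py
```

```text
0.012 [-0.0705 -0.364  -1.5322] 1.9499999999999993
0.009 [ 0.975  -1.1344 -0.4927] 2.1999999999999993
0.007 [ 0.1546 -0.3993 -2.1276] 2.4499999999999993
0.006 [ 0.5607 -0.4311 -1.5857] 2.6999999999999993
80.0 [ 0.03  0.26 -1.08] 3.19
60.0 [ 0.12 -1.03 -1.13] 3.74
45.0 [ 0.2  -1.06 -1.77] 4.27
```

View pics/w8.png

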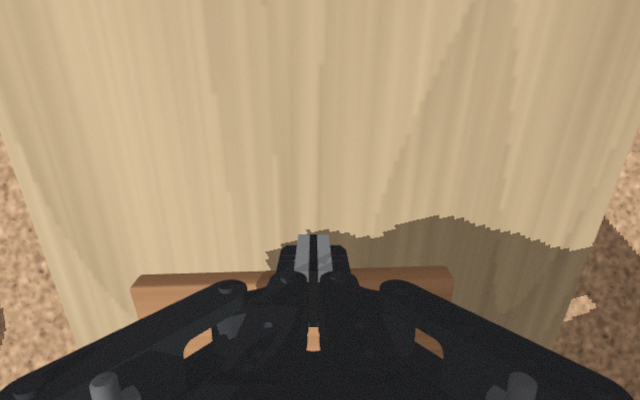

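View pics/d8.png

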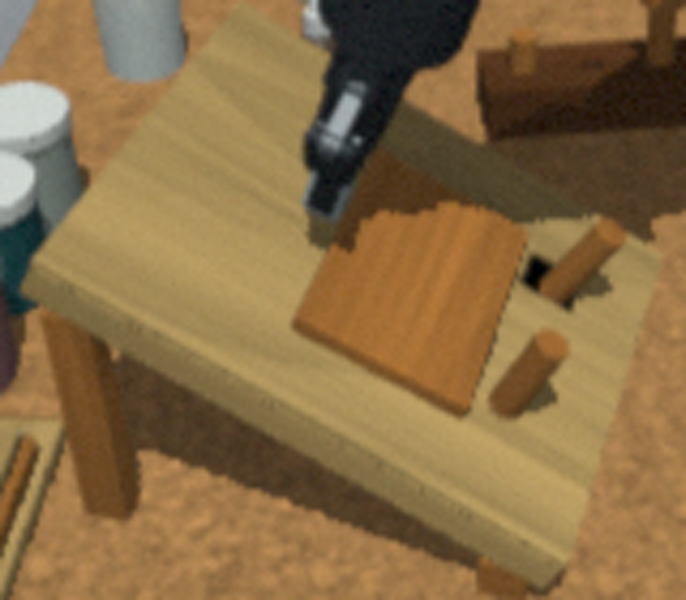

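The panel is sliding flat and nearly square; its lower edge is still about 10 mm short of the pegs. I'll keep pushing until I feel contact.

```bash
cat > s9.py <<'E'
from h import *
from rig import manip
_,_,_,_,h,F0=pickle.load(open("d8.pkl","rb"))
th=np.radians(8);rr=tool(-Rb[:,2]*np.cos(th)-Rb[:,0]*np.sin(th),-Rb[:,1]);R=Rn.from_rotvec(rr).as_matrix()
g=lambda x,y,h: b2w([x,y,h])-.022*R[:,0]
t0=manip.get_time()
x=.045
while x>.018:
    x-=.0015 if x>.037 else .001
    manip.servo_line(g(x,0,h),rr,rate=.03)
    f=Rb.T@(np.array(manip.get_contact_force())-F0);print(round(x*1e3,1),f.round(2),round(manip.get_time()-t0,2))
    if f[0]>9 or np.abs(f).max()>15: break
print(manip.get_time())
k=manip.camera("side");k2=manip.camera("scene")
a=[cv2.resize(k["image"][170:270,270:350],(480,600),interpolation=cv2.INTER_CUBIC),cv2.resize(k2["image"][150:230,280:400],None,fx=5,fy=5,interpolation=cv2.INTER_CUBIC)]
cv2.imwrite("pics/d9.png",a[0][:,:,::-1]);cv2.imwrite("pics/s9.png",a[1][:,:,::-1])
E
python3 s9.py
```

```text
43.5 [ 0.94 -1.07 -0.74] 0.25
42.0 [ 0.7   0.33 -0.91] 0.5
40.5 [ 0.11 -0.3  -0.89] 0.75
39.0 [ 0.32 -1.69 -2.13] 1.0
37.5 [ 1.23 -0.51 -1.99] 1.25
36.0 [ 0.52  0.2  -1.96] 1.5
35.0 [ 0.56 -0.76 -1.31] 1.75
34.0 [ 0.61  0.77 -0.37] 2.0
33.0 [ 1.21 -0.35 -1.38] 2.25
32.0 [ 1.93 -1.83 -2.25] 2.5
31.0 [ 4.91 -4.48 -1.58] 2.75
30.0 [ 6.46 -4.92 -1.96] 3.0
29.0 [ 8.04 -5.24 -1.81] 3.25
28.0 [ 9.74 -6.51 -2.12] 3.5
27.4
```

View pics/d9.png

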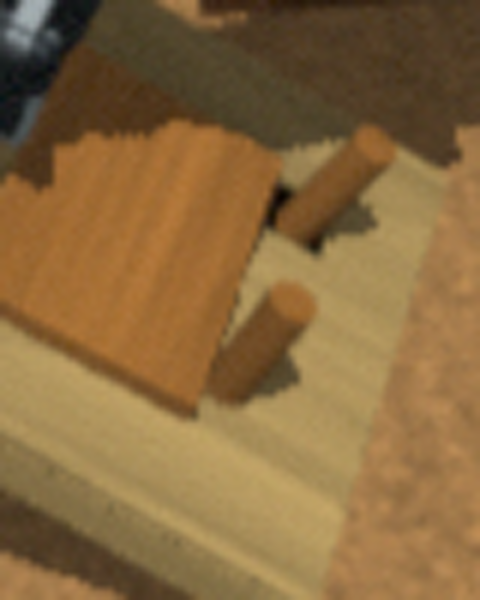

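View pics/s9.png

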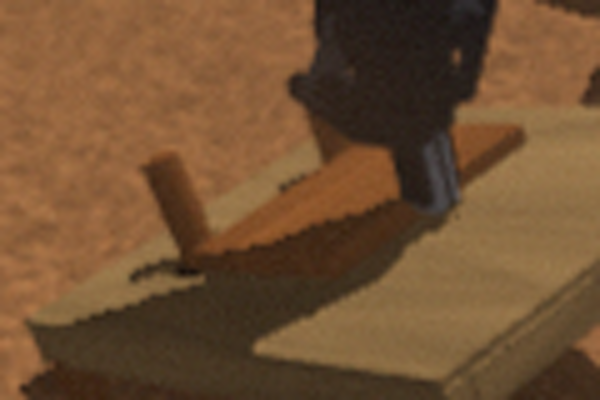

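```bash
cat > s10.py <<'E'
from h import *
from rig import manip
import sys
n=sys.argv[1]
th=np.radians(8);rr=tool(-Rb[:,2]*np.cos(th)-Rb[:,0]*np.sin(th),-Rb[:,1]);R=Rn.from_rotvec(rr).as_matrix()
g=lambda x,y,h: b2w([x,y,h])-.022*R[:,0]
q=Rb.T@(np.array(manip.get_position())+.022*R[:,0]-cb);print(q)
manip.servo_line(g(q[0]+.012,q[1],q[2]),rr,rate=.08)
manip.servo_line(g(q[0]+.012,q[1],.05),rr,rate=.2)
r2=tool(-Rb[:,2]*np.cos(TL)-Rb[:,0]*np.sin(TL),-Rb[:,1])
manip.move_to(b2w([.03,0,.19]),r2);manip.hold(.1)
p,r=manip.get_position(),manip.get_ee_rot();c=manip.camera("wrist");k=manip.camera("side");k2=manip.camera("scene")
pickle.dump((c,p,r,k,k2),open(f"d{n}.pkl","wb"))
cv2.imwrite(f"pics/w{n}.png",cv2.resize(c["image"][60:300,150:470],None,fx=2.5,fy=2.5,interpolation=cv2.INTER_CUBIC)[:,:,::-1])
cv2.imwrite(f"pics/d{n}.png",cv2.resize(k["image"][170:270,250:350],None,fx=6,fy=6,interpolation=cv2.INTER_CUBIC)[:,:,::-1])
print(manip.get_time(),manip.get_contact_force())
E
python3 s10.py 10
```

```text
[ 0.0319 -0.0001  0.0064]
29.0167 [-0.1146 -0.3355 -0.5232]
```

View pics/w10.png

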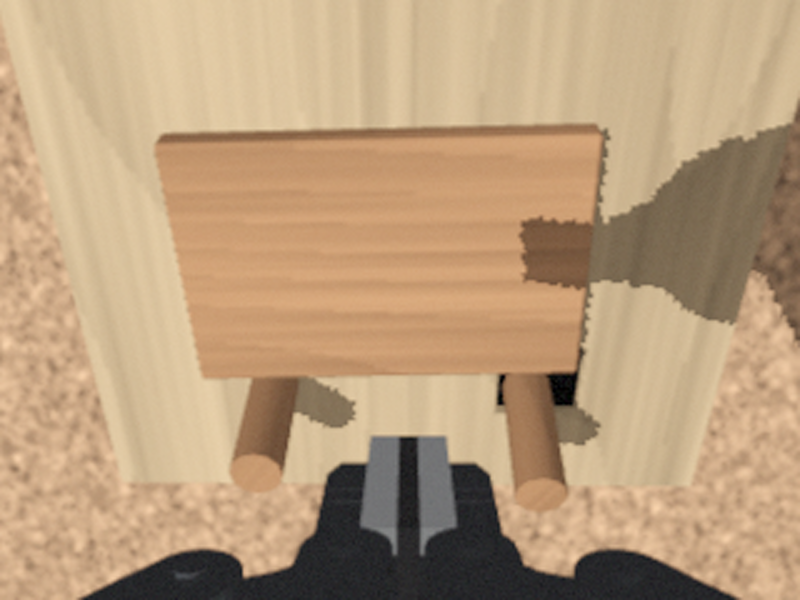

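View pics/d10.png

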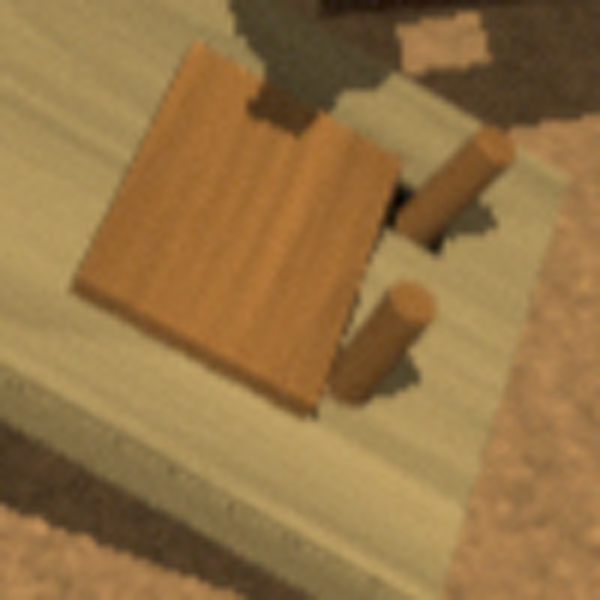

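Run:
```python
from h import *
c,p,r,k,k2=pickle.load(open("d10.pkl","rb"));T=c2w(c,p,r)
f=lambda uv,h:(Rb.T@(onplane(c,T,uv,b2w([0,0,h]),Rb[:,2])-cb))*1e3
for z in((205,378),(578,373),(157,143),(600,133)): print(f((z[0]/2.5+150,z[1]/2.5+60),.012))
z=lambda P:(proj(c,T,b2w(P))-[150,60])*2.5
print("pegtops pred",z([-.09,.055,.055]),z([-.0922,-.0509,.05]))
for a in((257,473),(540,493)): print(f((a[0]/2.5+150,a[1]/2.5+60),.055))
print("board corner",f((130/2.5+150,483/2.5+60),0),f((693/2.5+150,486/2.5+60),0))
```

```text
[-78.0088  80.316   12.    ]
[-75.5668 -67.8903  12.    ]
[21.0905 82.5671 12.    ]
[ 24.5223 -63.5143  12.    ]
pegtops pred [256.2456 476.9845] [543.7725 471.441 ]
[-87.978   54.5179  55.    ]
[-98.3622 -49.4186  55.    ]
board corner [-148.7565  126.6509   -0.    ] [-150.8753 -131.38     -0.    ]
```

Run:
```python
from h import *
c,p,r,k,k2=pickle.load(open("d10.pkl","rb"));T=c2w(c,p,r)
cv2.imwrite("pics/s10.png",cv2.resize(k2["image"][150:240,280:390],None,fx=7,fy=7-.4,interpolation=cv2.INTER_CUBIC)[:,:,::-1])
w=lambda z:(c,T,(z[0]/2.5+150,z[1]/2.5+60)); s=lambda z:(k,c2w(k),(z[0]/6+250,z[1]/6+170))
for n,a,b in(("Ltop",(257,473),(411,300)),("Rtop",(540,493),(492,147))):
    x,e=tri([ray(*w(a)),ray(*s(b))]);print(n,Rb.T@(x-cb)*1e3,e)
for P in([-.09,.055,.055],[-.0922,-.0509,.055],[-.09,.055,0],[-.0922,-.0509,-.005]):
    print(P,"w",(proj(c,T,b2w(P))-[150,60])*2.5,"side",(proj(k,c2w(k),b2w(P))-[250,170])*6,"scene",(proj(k2,c2w(k2),b2w(P))-[280,150])*[7,6.6])
```

```text
Ltop [-89.2241  55.0055  53.3104] [np.float64(0.000328757328243811), np.float64(0.00032875732824375254)]
Rtop [-99.7056 -49.5353  52.9575] [np.float64(0.0005906747284289924), np.float64(0.0005906747284288804)]
[-0.09, 0.055, 0.055] w [256.2456 476.9845] side [415.9    298.0559] scene [433.0759  88.9142]
[-0.0922, -0.0509, 0.055] w [545.5513 481.1364] side [480.5627 131.639 ] scene [230.4844 202.9751]
[-0.09, 0.055, 0] w [275.0836 382.6055] side [347.2066 384.804 ] scene [477.9873 211.2469]
[-0.0922, -0.0509, -0.005] w [526.8404 379.1522] side [409.8254 224.2529] scene [286.0779 341.5731]
```

View pics/s10.png

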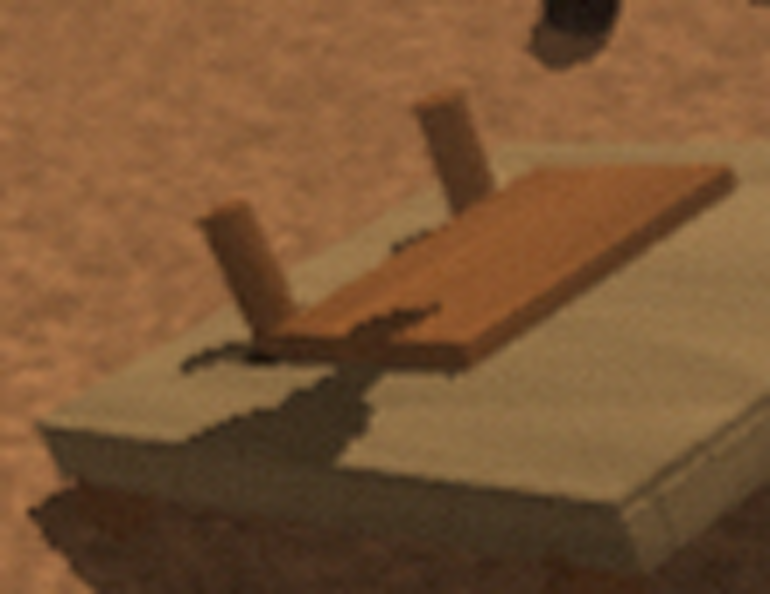

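```bash
cat > s11.py <<'E'
from h import *
from rig import manip
import sys
Y=float(sys.argv[1]);lim=float(sys.argv[2])
th=np.radians(8);rr=tool(-Rb[:,2]*np.cos(th)-Rb[:,0]*np.sin(th),-Rb[:,1]);R=Rn.from_rotvec(rr).as_matrix()
g=lambda x,y,h: b2w([x,y,h])-.022*R[:,0]
t0=manip.get_time();h=.0065
manip.move_to(g(.05,Y,.045),rr)
manip.servo_line(g(.05,Y,.015),rr,rate=.15);manip.hold(.1)
F0=np.array(manip.get_contact_force())
manip.servo_line(g(.05,Y,h),rr,rate=.05)
x=.05;fr=None
xs=[.043,.039]+list(np.arange(.037,.008,-.001))
for x in xs:
    manip.servo_line(g(x,Y,h),rr,rate=.03)
    f=Rb.T@(np.array(manip.get_contact_force())-F0)
    q=Rb.T@(np.array(manip.get_position())+.022*R[:,0]-cb)*1e3
    print(round(x*1e3,1),q.round(2),f.round(2),round(manip.get_time()-t0,2))
    if f[0]>lim or f[2]>15: break
E
python3 s11.py -0.03 9 && python3 s10.py 11
```

```text
43.0 [ 42.63 -30.01   6.52] [1.63 0.05 1.49] 1.73
39.0 [ 38.71 -30.02   6.5 ] [0.37 0.45 1.85] 2.02
37.0 [ 36.84 -30.01   6.5 ] [ 0.96 -0.3   1.96] 2.27
36.0 [ 35.96 -30.01   6.49] [1.18 0.08 1.66] 2.52
35.0 [ 34.87 -30.03   6.48] [0.68 0.82 1.88] 2.77
34.0 [ 33.88 -30.01   6.49] [ 0.54 -0.02  2.1 ] 3.02
33.0 [ 33.09 -30.03   6.52] [0.38 0.06 0.98] 3.27
32.0 [ 32.44 -30.06   6.56] [ 2.8  -1.6   1.68] 3.52
31.0 [ 31.43 -30.09   6.56] [ 3.74 -1.67  2.24] 3.77
30.0 [ 30.34 -30.07   6.54] [ 4.58 -4.01  1.11] 4.02
29.0 [ 29.43 -30.06   6.56] [ 6.01 -3.72  1.72] 4.27
28.0 [ 28.72 -30.1    6.57] [ 5.57 -3.8   0.55] 4.52
27.0 [ 28.16 -30.16   6.6 ] [ 6.64 -5.03  1.71] 4.77
26.0 [ 27.59 -30.25   6.63] [ 8.03 -5.69  1.4 ] 5.02
25.0 [ 27.05 -30.3    6.68] [ 8.31 -6.66  0.4 ] 5.27
24.0 [ 26.56 -30.34   6.75] [ 9.32 -8.    0.68] 5.52
[ 0.0266 -0.0303  0.0067]
36.0417 [-0.5722  0.0857 -0.1432]
```

View pics/w11.png

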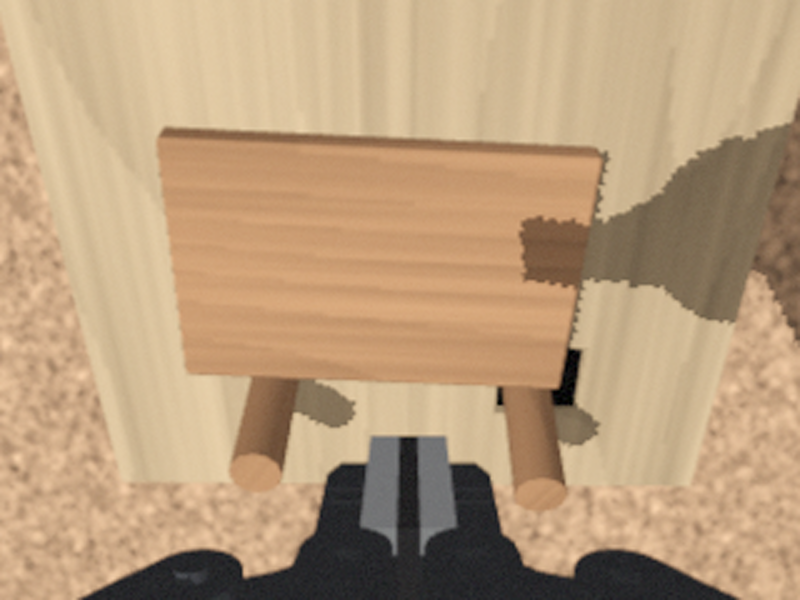

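View pics/d11.png

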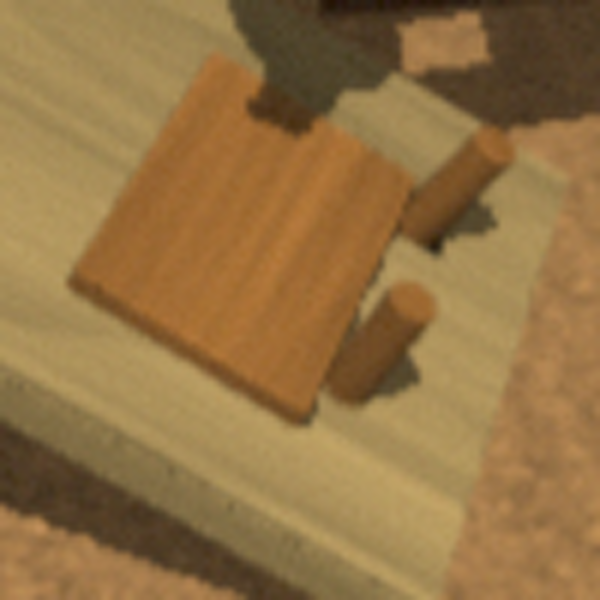

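```bash
cat > meas.py <<'E'
from h import *
import sys
# fit panel top-surface lower/upper edges by colour mask
def measure(n):
    D=pickle.load(open(f"d{n}.pkl","rb"));c,p,r=D[:3];T=c2w(c,p,r)
    im=c["image"].astype(int)
    f=lambda uv,h:(Rb.T@(onplane(c,T,uv,b2w([0,0,h]),Rb[:,2])-cb))*1e3
    g=im[:,:,0]-im[:,:,2]  # wood redness
    pts=[]
    L=(np.array([225,380])) 
    for u in list(range(236,250))+list(range(272,345,2)):  # between pegs & left of left peg
        col=cv2.GaussianBlur(c["image"],(3,3),0)[:,u].astype(float)
        s=col[:,0]/(col[:,2]+1)
        # strongest drop in redness ratio between rows 195..225
        d=s[196:224]-s[199:227]
        k=np.argmax(d)
        # subpixel: mid crossing
        a=s[196+k-2:196+k].mean();b=s[199+k+1:199+k+4].mean();mid=(a+b)/2
        for v in range(194+k,203+k):
            if s[v]>=mid>s[v+1]:
                vv=v+(s[v]-mid)/(s[v]-s[v+1]);pts.append((u,vv));break
    pts=np.array(pts)
    q=np.polyfit(pts[:,0],pts[:,1],1)
    e=np.abs(pts[:,1]-np.polyval(q,pts[:,0]));ok=e<1.5
    q=np.polyfit(pts[ok,0],pts[ok,1],1);print(n,"edge",q,ok.sum(),len(pts),"rms",np.std(pts[ok,1]-np.polyval(q,pts[ok,0])))
    a=f((230,np.polyval(q,230)),.012);b=f((375,np.polyval(q,375)),.012)
    m=(b[0]-a[0])/(b[1]-a[1]);print("edge x at y=55:",a[0]+m*(55-a[1])," at y=-51:",a[0]+m*(-51-a[1]),"slope deg",np.degrees(np.arctan(m)))
for n in sys.argv[1:]: measure(n)
E
python3 meas.py 10 11
python3 - <<'E'
from h import *
c,p,r,k,k2=pickle.load(open("d11.pkl","rb"));T=c2w(c,p,r)
cv2.imwrite("pics/w11b.png",cv2.resize(c["image"][190:260,220:390],None,fx=4.7,fy=8,interpolation=cv2.INTER_CUBIC)[:,:,::-1])
cv2.imwrite("pics/s11.png",cv2.resize(k2["image"][150:240,280:390],None,fx=7,fy=6.6,interpolation=cv2.INTER_CUBIC)[:,:,::-1])
f=lambda uv,h:(Rb.T@(onplane(c,T,uv,b2w([0,0,h]),Rb[:,2])-cb))*1e3
for z in((187,373),(560,387),(158,141),(600,156)): print(f((z[0]/2.5+150,z[1]/2.5+60),.012))
E
```

```text
10 edge [ -0.017  214.7331] 51 51 rms 0.11468605425871232
edge x at y=55: -76.971325072645  at y=-51: -74.74899893424814 slope deg -1.2010495998738
11 edge [  0.0392 200.1707] 51 51 rms 0.16311242721192454
edge x at y=55: -77.0179164497603  at y=-51: -82.40978973262534 slope deg 2.9119391507766577
[-75.6558  86.9316  12.    ]
[-82.8904 -61.6708  12.    ]
[21.6246 81.9389 12.    ]
[ 16.2664 -64.7488  12.    ]
```

View pics/w11b.png

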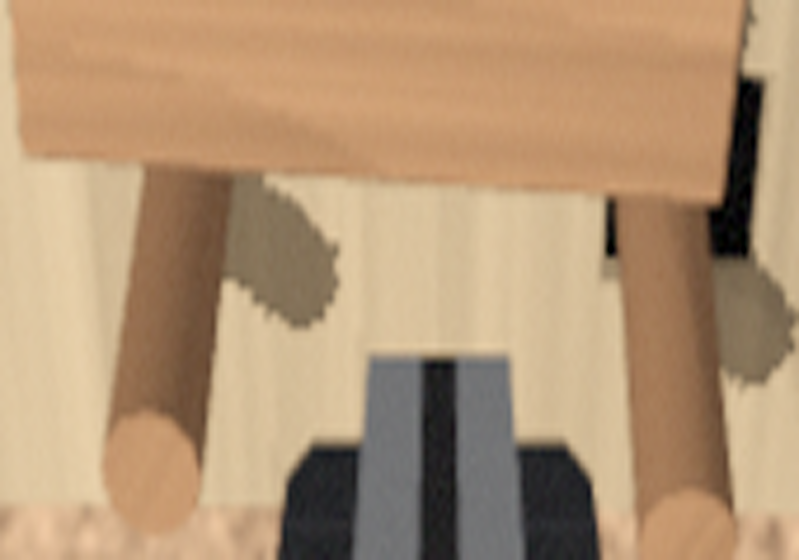

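View pics/s11.png

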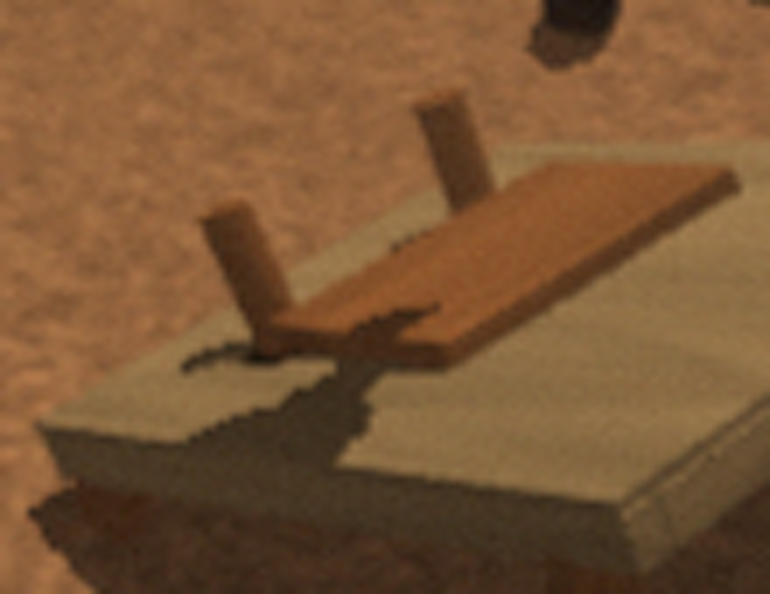

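```bash
cat > s12.py <<'E'
from h import *
from rig import manip
th=np.radians(8);rr=tool(-Rb[:,2]*np.cos(th)-Rb[:,0]*np.sin(th),-Rb[:,1]);R=Rn.from_rotvec(rr).as_matrix()
g=lambda x,y,h: b2w([x,y,h])-.022*R[:,0]
t0=manip.get_time();h=.0065;Y=-.046
manip.move_to(g(.042,Y,.045),rr)
manip.servo_line(g(.042,Y,.015),rr,rate=.15);manip.hold(.1)
F0=np.array(manip.get_contact_force())
manip.servo_line(g(.042,Y,h),rr,rate=.05)
for x in [.034,.031]+list(np.arange(.0295,.012,-.001)):
    y=Y-.7*max(0,.0285-x)
    manip.servo_line(g(x,y,h),rr,rate=.03)
    f=Rb.T@(np.array(manip.get_contact_force())-F0)
    q=Rb.T@(np.array(manip.get_position())+.022*R[:,0]-cb)*1e3
    print(round(x*1e3,1),q.round(2),f.round(2),round(manip.get_time()-t0,2))
    if f[0]>9 or np.abs(f).max()>14: break
E
python3 s12.py && python3 s10.py 12; python3 meas.py 12
```

```text
34.0 [ 33.68 -46.01   6.55] [ 0.61  1.33 -0.39] 1.77
31.0 [ 30.75 -45.99   6.5 ] [ 0.03  0.81 -0.9 ] 2.02
29.5 [ 29.39 -46.     6.49] [ 0.4   1.54 -0.34] 2.27
28.5 [ 28.43 -46.01   6.51] [ 0.61  1.51 -1.36] 2.52
27.5 [ 27.4  -46.76   6.49] [ 0.17  2.05 -0.35] 2.77
26.5 [ 26.52 -47.44   6.52] [-0.2   0.67 -0.3 ] 3.02
25.5 [ 25.95 -48.06   6.55] [2.06 1.   0.05] 3.27
24.5 [ 25.49 -48.68   6.62] [4.12 1.83 0.14] 3.52
23.5 [ 25.1  -49.29   6.66] [ 6.65  1.49 -0.48] 3.77
22.5 [ 24.93 -49.89   6.78] [7.36 2.44 0.58] 4.02
21.5 [ 24.73 -50.51   6.84] [8.45 2.61 0.36] 4.27
20.5 [ 24.54 -51.14   6.92] [9.79 2.37 0.5 ] 4.52
[ 0.0245 -0.0511  0.0069]
42.1167 [0.4691 0.3669 0.8834]
12 edge [  0.0557 194.3478] 51 51 rms 0.11079541265783492
edge x at y=55: -74.98599087854804  at y=-51: -82.60498228194749 slope deg 4.111194418203003
```

View pics/w12.png

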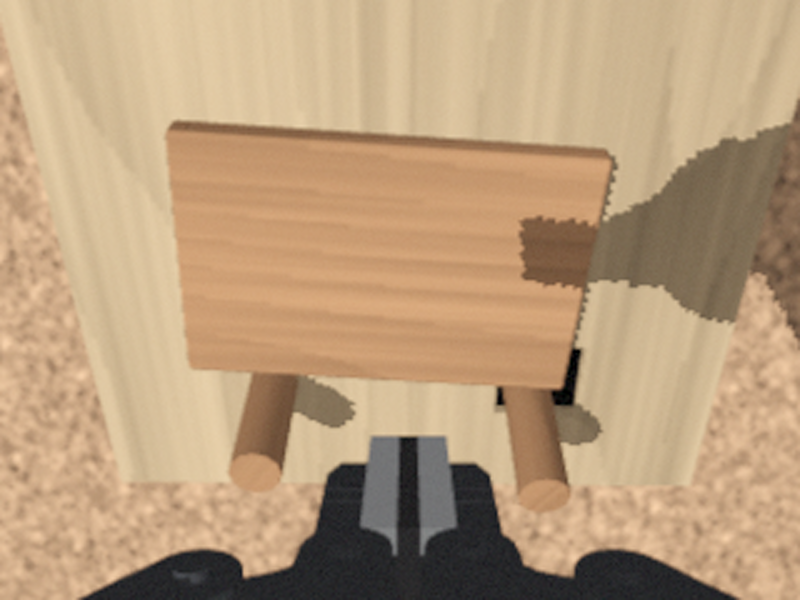

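View pics/d12.png

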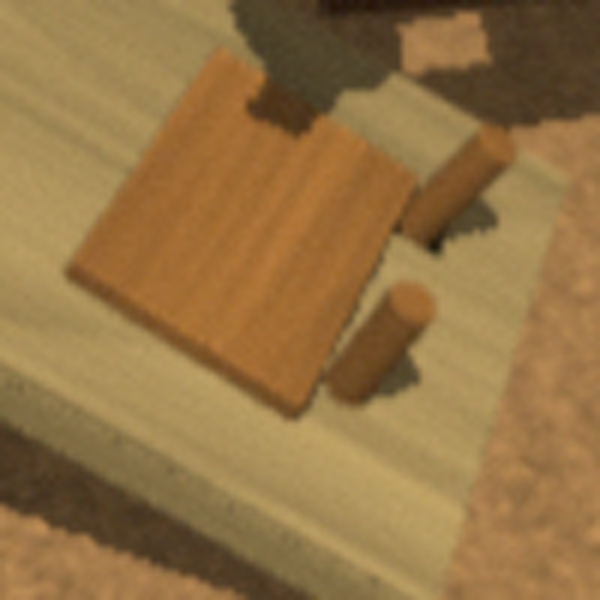

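```bash
sed -e 's/Y=-.046/Y=.04/' -e 's/\.042,Y/.047,Y/g' -e 's/\[.034,.031\].*:/[.0375,.034,.0325]+list(np.arange(.0315,.020,-.001)):/' -e 's/y=Y-.7\*max(0,.0285-x)/y=Y+1.0*max(0,.0325-x)/' -e 's/f\[0\]>9/f[0]>6.5/' s12.py > s13.py; grep -n "for x\|y=Y\|if f" s13.py; python3 s13.py && python3 s10.py 13; python3 meas.py 13
```

```text
10:for x in [.0375,.034,.0325]+list(np.arange(.0315,.020,-.001)):
11:    y=Y+1.0*max(0,.0325-x)
16:    if f[0]>6.5 or np.abs(f).max()>14: break
37.5 [37.27 40.02  6.53] [0.25 1.31 0.49] 1.82
34.0 [33.72 39.97  6.49] [0.38 0.58 0.43] 2.09
32.5 [32.54 40.07  6.5 ] [-0.19  0.5   0.02] 2.34
31.5 [31.47 41.08  6.5 ] [0.25 0.55 0.32] 2.59
30.5 [30.64 42.04  6.53] [0.43 0.58 0.12] 2.84
29.5 [30.41 43.25  6.61] [ 2.8  -0.49 -0.14] 3.09
28.5 [30.32 44.45  6.73] [ 6.34 -0.53 -0.34] 3.34
27.5 [30.3  45.66  6.88] [ 8.92 -1.19 -0.33] 3.59
[0.0303 0.0457 0.0069]
47.2333 [-0.0445 -0.9266 -0.4343]
13 edge [  0.0122 207.4124] 51 51 rms 0.150169830918461
edge x at y=55: -77.07967604687927  at y=-51: -78.77881930648614 slope deg 0.9183528349822799
```

View pics/w13.png

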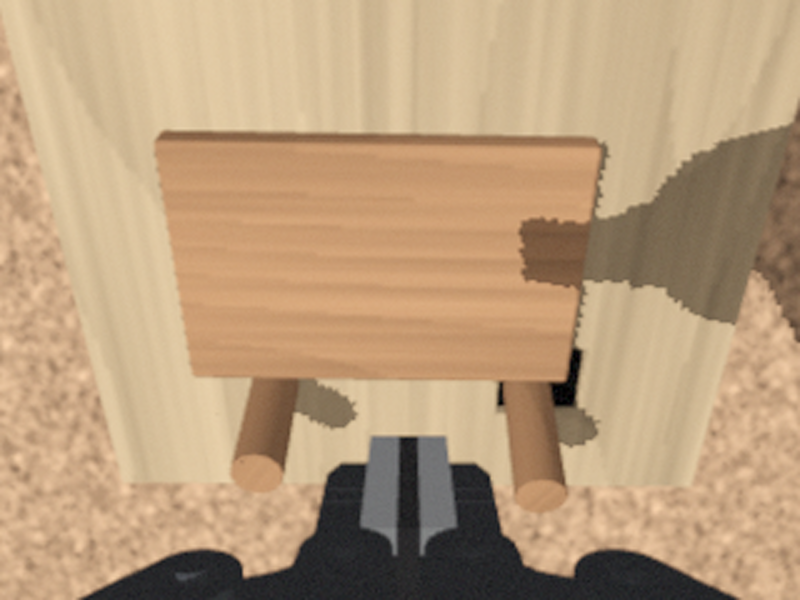

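View pics/d13.png

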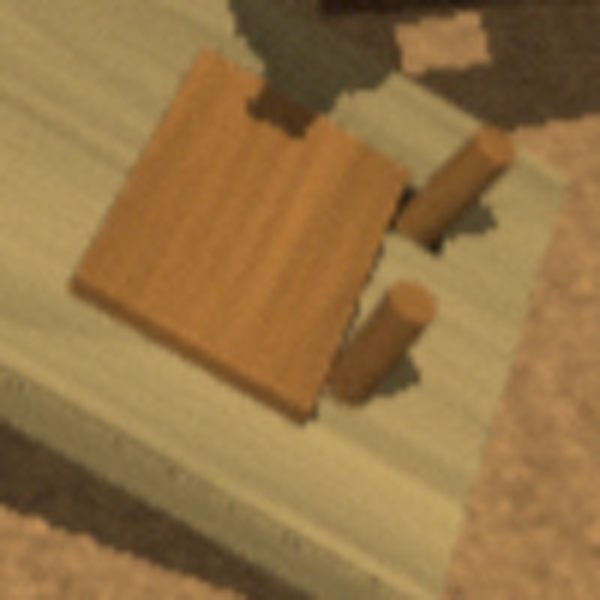

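```bash
cat > s14.py <<'E'
from h import *
from rig import manip
th=np.radians(8);rr=tool(-Rb[:,2]*np.cos(th)-Rb[:,0]*np.sin(th),-Rb[:,1]);R=Rn.from_rotvec(rr).as_matrix()
g=lambda x,y,h: b2w([x,y,h])-.022*R[:,0]
t0=manip.get_time();h=.0065;Y=-.025
manip.move_to(g(.042,Y,.03),rr)
manip.servo_line(g(.042,Y,h),rr,rate=.08);manip.hold(.05)
F0=np.array(manip.get_contact_force())
manip.servo_line(g(.033,Y,h),rr,rate=.05)
y=Y
for x in np.arange(.0315,.020,-.001):
    if x<.0306: y-=.0014
    manip.servo_line(g(x,y,h),rr,rate=.03)
    f=Rb.T@(np.array(manip.get_contact_force())-F0)
    q=Rb.T@(np.array(manip.get_position())+.022*R[:,0]-cb)*1e3
    print(round(x*1e3,1),q.round(2),f.round(2),round(manip.get_time()-t0,2))
    if f[0]>5 or np.abs(f).max()>12 or manip.get_time()>53: break
E
python3 s14.py && python3 s10.py 14; python3 meas.py 14
```

```text
31.5 [ 31.57 -24.99   6.55] [ 0.71 -0.45  0.62] 1.7
30.5 [ 30.46 -26.53   6.5 ] [ 0.86 -0.31  0.41] 1.95
29.5 [ 29.55 -27.93   6.51] [ 0.51 -1.82  0.05] 2.2
28.5 [ 28.48 -29.31   6.52] [ 0.39 -0.42  0.39] 2.45
27.5 [ 27.42 -30.72   6.51] [ 1.   -0.97  0.44] 2.7
26.5 [ 26.74 -31.98   6.53] [ 2.33 -0.78  0.01] 2.95
25.5 [ 26.38 -33.29   6.6 ] [5.11 0.22 0.64] 3.2
[ 0.0264 -0.0333  0.0066]
51.9167 [ 0.7247  0.1019 -0.3073]
14 edge [  0.0414 199.5938] 51 51 rms 0.14362979125869027
edge x at y=55: -76.93638586911956  at y=-51: -82.62514224947932 slope deg 3.0719749521978996
```

View pics/w14.png

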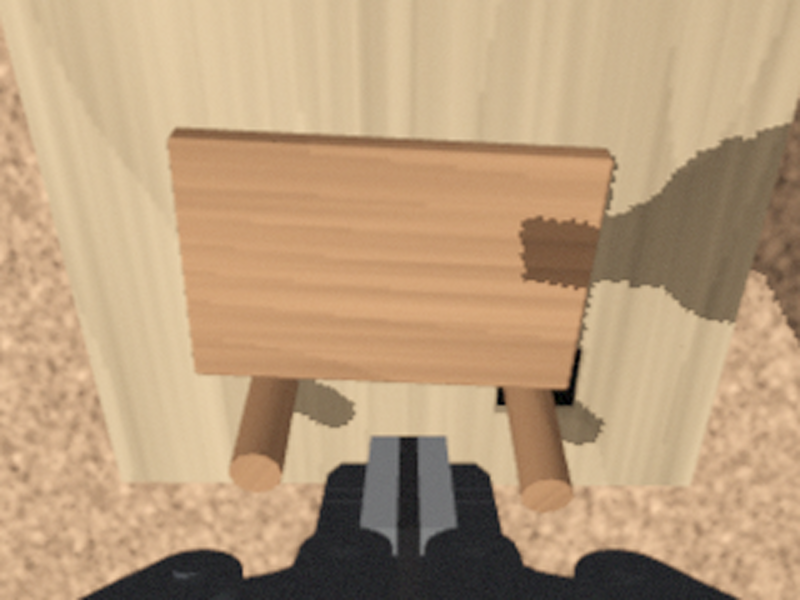

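View pics/d14.png

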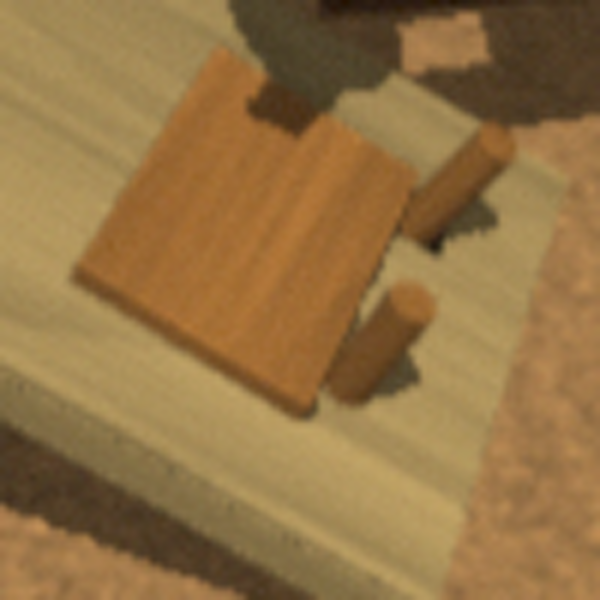

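Both edge readings match the earlier contact values: left −76.9 mm against −77.0, right −82.6 mm against −82.6. The robot is clear of everything, so I'm handing in.

```bash
python3 -c "
from rig import manip
print(manip.get_time(),manip.get_contact_force(),manip.sign_off())"
```

```text
the job is handed in; nothing more can be done
51.9167 [ 0.72466492  0.10186441 -0.30732441] None
```

The stop peg is in the hidden hole and the panel's lower edge rests against both pegs. I handed in at 51.9 s, and the rig gave no verdict.

- **Peg:** I felt for the hole by pressing lightly at points spiralling out from the recess centre. The foot dropped in about 2 mm down-slope and 4 mm left of it. The shoulder landed 22 mm below the recess floor, with 20 N of push, so it should be fully home.
- **Panel:** I slid it down by its upper edge with the closed fingers and it stayed flat on the board. It took five pushes:
  - The first stopped with only the left peg touching.
  - The second appears to have reached both pegs, but I could not be sure.
  - The third and fourth, meant to confirm it, each swung one end 2 to 4 mm off its peg.
  - The fifth brought it back.
- **Last check:** The final wrist picture puts the lower edge at −76.9 mm at the left peg and −82.6 mm at the right. Those match the values seen when each peg was known to be touching, −77.0 and −82.6. The arm was clear of everything.

**Disagreements:**
- My pictures put the panel edge about 3 mm higher up the slope than the geometry allows at the left peg, so I compared readings with each other and did not trust them absolutely.
- The placed peg leans down-slope by about 0.1 rad in the pictures. That is within the 0.15 limit, but I did not measure it precisely.
- I did not re-measure the other pegs, bottles and cups at the end. No picture or force reading suggested I had touched them.

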